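# Complete the spacer kit and hold its lid ready

## Task

Bring the kit box up to exactly three brass spacers (one is already in it and stays there): set two more from the bench in it gently, without dropping them, and leave the other two on the bench. Then take up the white lid, carry it over the tool rack without bumping the rack, and stop with it level, lined up with the box and hovering about 15 mm above the rim, never letting it touch the box; finish while still holding it there, so that a colleague can slip in the papers. Do not disturb the ear defenders, glue bottle or basket.

Things in the scene. Friction and masses are not known exactly. Their poses are not given: they have to be found in the camera images.
- kit_box: open blue plastic kit box, outside 170 (its x) by 110 (its y) by 60 mm high, walls 4 mm thick, with a raised grey floor 15 mm above its underside (45 mm deep inside), loose, 0.5 kg; origin at the centre of its underside, z up
- box_rim (a point): centre of the kit box's mouth, level with the top of its rim (60 mm above its underside), axes as the box
- lid: the box's flat white lid, a plate 176 (its x) by 116 (its y) by 5 mm, lying on the bench, loose, 0.11 to 0.23 kg, with a black grip bar in the middle of its top; origin at the centre of the plate's underside, z up. It may face either way round on the box
- lid_grip (a point): centre of the lid's black grip bar: the bar is 60 mm long (lid's x), 14 mm wide (lid's y) and stands from 5 to 41 mm above the lid's underside, this point 23 mm above it
- spacer0_mid (a point): centre (half-way up) of a brass spacer: an upright tube 30 mm across, 36 mm high, bore 14 mm, 0.16 kg; its z axis is the tube's axis. At the start it stands on the bench
- spacer1_mid (a point): centre (half-way up) of a brass spacer: an upright tube 30 mm across, 36 mm high, bore 14 mm, 0.16 kg; its z axis is the tube's axis. At the start it stands on the bench
- spacer2_mid (a point): centre (half-way up) of a brass spacer: an upright tube 30 mm across, 36 mm high, bore 14 mm, 0.16 kg; its z axis is the tube's axis. At the start it stands on the bench
- spacer3_mid (a point): centre (half-way up) of a brass spacer: an upright tube 30 mm across, 36 mm high, bore 14 mm, 0.16 kg; its z axis is the tube's axis. At the start it stands on the bench
- spacer4_mid (a point): centre (half-way up) of a brass spacer: an upright tube 30 mm across, 36 mm high, bore 14 mm, 0.16 kg; its z axis is the tube's axis. At the start it already stands in the kit box
- rack: tool rack fixed to the bench between the lid and the box: a wooden block 240 (its x) by 50 (its y) by 50 mm high with a row of screwdrivers standing in it, up to 130 mm above the bench; origin at the centre of its underside
- ear_defenders: bystander: red ear defenders, about 150 (its x) by 140 by 85 mm high; origin on the bench between the two cups, black headband towards its +x
- glue_bottle: bystander: white glue bottle with a yellow label, 48 mm across, 120 mm high; origin at the centre of its underside
- basket: bystander: red basket 130 (its x) by 100 by 55 mm high with yellow tubes up to 80 mm high; origin at the centre of its underside
Things that resemble listed ones, but are neither listed nor needed, are in the scene too. Leave any blue look-alike of the part that bears spacer4_mid alone. Leave any red look-alike of the part that bears spacer2_mid alone.

How it is judged (in metres and radians):
On the way, in this order (a step that is already met when the one before it is completed fails the run):
1. exactly three spacers are in the kit box, let go, the other two on the bench (height (world z) of spacer4_mid between 0.025 and 0.05 m and horizontal distance between spacer4_mid and kit_box below 0.08 m and ((height (world z) of spacer0_mid between 0.025 and 0.05 m and horizontal distance between each of spacer0_mid, spacer1_mid and kit_box below 0.08 m and height (world z) of spacer1_mid between 0.025 and 0.05 m and height (world z) of each of spacer2_mid, spacer3_mid below 0.025 m) or (height (world z) of spacer0_mid between 0.025 and 0.05 m and horizontal distance between each of spacer0_mid, spacer2_mid and kit_box below 0.08 m and height (world z) of each of spacer1_mid, spacer3_mid below 0.025 m and height (world z) of spacer2_mid between 0.025 and 0.05 m) or (height (world z) of spacer0_mid between 0.025 and 0.05 m and horizontal distance between each of spacer0_mid, spacer3_mid and kit_box below 0.08 m and height (world z) of each of spacer1_mid, spacer2_mid below 0.025 m and height (world z) of spacer3_mid between 0.025 and 0.05 m) or (height (world z) of each of spacer0_mid, spacer3_mid below 0.025 m and height (world z) of spacer1_mid between 0.025 and 0.05 m and horizontal distance between each of spacer1_mid, spacer2_mid and kit_box below 0.08 m and height (world z) of spacer2_mid between 0.025 and 0.05 m) or (height (world z) of each of spacer0_mid, spacer2_mid below 0.025 m and height (world z) of spacer1_mid between 0.025 and 0.05 m and horizontal distance between each of spacer1_mid, spacer3_mid and kit_box below 0.08 m and height (world z) of spacer3_mid between 0.025 and 0.05 m) or (height (world z) of each of spacer0_mid, spacer1_mid below 0.025 m and height (world z) of spacer2_mid between 0.025 and 0.05 m and horizontal distance between each of spacer2_mid, spacer3_mid and kit_box below 0.08 m and height (world z) of spacer3_mid between 0.025 and 0.05 m)) and contact force between each of spacer0, spacer1, spacer2, spacer3, spacer4 and the fingers below 0.1 N), for 0.2 s.
2. the lid passes over the tool rack, above its highest tool (y of lid in the frame of rack between -0.06 and 0.06 m and x of lid in the frame of rack between -0.16 and 0.16 m and height (world z) of lid above 0.13 m).
At the end, for the whole second after the job is handed in: Exactly three spacers are in the box and two on the bench; the lid is held by the fingers alone and still, its underside 4 to 30 mm above the rim, its centre within 10 mm of the box's centre, lined up within 0.12 rad (either way round), tilted less than 0.12 rad, touching neither box nor spacers (all of step 1 and horizontal distance between lid and box_rim below 0.01 m and z of lid in the frame of box_rim between 0.004 and 0.03 m and angle between the x axis of lid and the x axis of kit_box, either way round below 0.12 rad and angle between lid's own z axis and vertical below 0.12 rad and linear speed of lid below 0.02 m/s and angle between kit_box's own z axis and vertical below 0.08 rad and contact force between lid and the fingers above 1 N and contact force between lid and kit_box below 0.05 N and contact force between lid and spacer0 below 0.05 N and contact force between lid and spacer1 below 0.05 N and contact force between lid and spacer2 below 0.05 N and contact force between lid and spacer3 below 0.05 N and contact force between lid and spacer4 below 0.05 N); the arm keeps its last pose, push and grip.
It fails at once if the tool rack is bumped (over 3 N) (contact force between rack and anything else above 3 N).
It fails at once if the lid touches the kit box (over 1 N) (contact force between lid and kit_box above 1 N).
It fails at once if a spacer is dropped (falls freely faster than 0.8 m/s) ((linear speed of spacer0 above 0.8 m/s and contact force between spacer0 and the fingers below 0.05 N) or (linear speed of spacer1 above 0.8 m/s and contact force between spacer1 and the fingers below 0.05 N) or (linear speed of spacer2 above 0.8 m/s and contact force between spacer2 and the fingers below 0.05 N) or (linear speed of spacer3 above 0.8 m/s and contact force between spacer3 and the fingers below 0.05 N) or (linear speed of spacer4 above 0.8 m/s and contact force between spacer4 and the fingers below 0.05 N)).
It fails at once if a bystander is moved by 25 mm or tipped (distance of any of ear_defenders, glue_bottle, basket from where it was at the start of the episode above 0.025 m or angle between any of ear_defenders, glue_bottle, basket's own z axis and vertical above 0.3 rad).
It also fails if it takes over 72 s, if anything falls off the work surface, if the arm or the gripper's body presses on something with over 40 N, if the wrist force passes 120 N, or if a joint passes its speed limit or range.

## Robot

A 7-joint arm with a two-finger parallel gripper is mounted at the origin on the work surface. World frame = base frame: x ahead of the robot, y to its left, z up, the work surface at z = 0. Lengths are in mm, angles in rad, forces in N, time in s.
With the tool pointing down it reaches from about 350 to 900 mm from the base axis. Payload 8.1 kg.
Tool frame: the origin (TCP) lies midway between the tips of the shut fingers; the grasp point (between the pads) lies 19 mm behind it; x points along the fingers, y is the direction in which the jaws open and shut, and the axes are right-handed (so a half turn about x gives the same grasp; the last joint's range is limited). The gripper opens to 85 mm and grips with 20 to 120 N. Pads are 22 mm wide; open, the fingers measure 114 mm over their backs; the gripper's body (76 mm by 85 mm) begins 54 mm behind the grasp point. The pads swing forward as they close: fully open they stand 13 mm farther back than shut.
Start: joints at [1.176, 0.434, 0.025, 1.573, -0.012, 1.134, -0.075], TCP at [179.774, -598.602, 200.823] pointing down, gripper open.
Joint ranges: [-2.62, 2.62], [-0.44, 2.09], [-1.27, 1.32], [0.08, 2.57], [-1.32, 4.46], [0.12, 2], [-2.74, 2.74]. Speed limits (rad/s): [2.22, 2.22, 3.01, 3.01, 3.14, 3.14, 3.14].

## Interface

Orientations are given as a unit quaternion [w, x, y, z].
In Python, from station import state, eyes, bot gives the robot as it stands.
- The arm moves only by the shell command python3 -m creep 'ROWS'. ROWS is JSON, a list of rows, each a list of 3 entries, a list of its own where there are three numbers: the shift along the tool's x, y, z in mm, then the turn, a rotation vector about the tool's x, y, z in rad, then the finger opening in mm, from 0 to 85.4. A call has 1 to 8 rows; each row shifts and turns the commanded pose from where the row before left it, along the tool's axes as they then stand; what a row does not reach is not made up. A row lasts 1/12 s, in which the tool goes at most 41.7 mm and 7.16 degrees, less where a joint would pass 70% of its speed; a pose out of reach is approached as far as the arm can. A call with a gripper value outside its range is refused whole. The fingers move at their own pace and stop on an object; the grip force is fixed at half the most. Time passes only in rows, so rows that do not move let the fingers close. It gives the time, the measured TCP pose, the force and the opening at its end, in the units of the state.
- state(): the state, without advancing time (a new reading comes with each control period).
- eyes.capture(name): name is "side" or "top" or "wrist"; returns a dict with "color" (480x640x3 uint8, red, green, blue), "fx", "fy", "cx", "cy" (pixels), "dist_coeffs" ([k1, k2, p1, p2, k3] as OpenCV has them; the pictures are not rectified), "xyz" and "rotation" of the camera in the world; the wrist camera has in their place "tool_from_camera" (4x4, takes a point from camera to tool coordinates, whose origin is the TCP and whose axes are the tool frame's). Camera axes: x right, y up, looking along -z (the intrinsics and any distortion apply to the point x, -y, -z); pixel columns grow to the right and rows downward; lengths in mm; the calibration is good to about 2 mm. A picture is of the moment at which its call begins: read the wrist's pose just before it. There is no depth.
- bot.hand_in(): hands the job in, once; it reports no verdict.
The state is a dict: "time": time; "qpos": joint angles; "qd": joint speeds; "effort": joint torques, N m; "tcp_pos": TCP position; "ee_rot": TCP orientation; "wrist_force": force on the tool from outside, world axes, zero at the start; "moment": the same for the moment, N m; "opening": finger opening in mm.
Only numpy, scipy, OpenCV 4.12 (cv2) and the standard library are available. Lean on these libraries where they do the work, as an engineer would, in place of code of your own. Each camera call takes 0.05 s, during which the arm holds its last target. There are 200 camera calls.

## Working session

There is one attempt and no reset: what is moved stays moved. The work goes in short steps, Python scripts to look and compute and a shell command to move; the robot and the scene stay as the last step left them, time stands still between calls to the robot, and variables do not carry over. Pictures are saved under pics/ and viewed, about 8 in all and at most 12, crops included, and the job is handed in when it is done.

```bash
mkdir -p pics; ls; python3 - <<'E'
from station import state, eyes, bot
import cv2
print(state())
for n in ("top","side"):
    c=eyes.capture(n); cv2.imwrite(f"pics/{n}0.png",c["color"][:,:,::-1])
    print(n,{k:(v.tolist() if hasattr(v,'tolist') else v) for k,v in c.items() if k!="color"})
E
```

```text
pics
{'time': 0.0, 'qpos': array([ 1.17640983,  0.43522348,  0.02499919,  1.57410137, -0.01163292,
        1.1339863 , -0.07509706]), 'qd': array([ 0.00173408,  0.00054134, -0.00183729,  0.00083766, -0.00032309,
       -0.00126421,  0.00096382]), 'effort': array([-1.07984539e-03, -6.70467710e+01,  1.02412205e+00, -3.16218781e+01,
        1.54463860e-02,  1.22012990e-02,  1.47206219e-05]), 'tcp_pos': array([ 179.56903862, -598.07268653,  200.02433483]), 'ee_rot': array([-0.10221776, -0.69947593, -0.10330203,  0.69972397]), 'wrist_force': array([ 0.18325109, -0.65085697,  0.55586038]), 'moment': array([-0.00567099, -0.03869782, -0.01956693]), 'opening': 85.20489658321242}
top {'fx': 446.5353531930463, 'fy': 446.5353531930463, 'cx': 317.9205844456966, 'cy': 238.56636782047792, 'dist_coeffs': [-0.10490959402419599, 0.0, 0.0, 0.0, 0.0], 'xyz': [289.85273168108205, 5.127109720751338, 1320.8641333318462], 'rotation': [-0.7005373921913969, -0.042010506070805045, 0.050645837992952386, 0.7105754559618165]}
side {'fx': 512.3850843018818, 'fy': 512.3850843018818, 'cx': 316.44818612725663, 'cy': 245.2502481654151, 'dist_coeffs': [0.019664982644870183, 0.0, 0.0, 0.0, 0.0], 'xyz': [256.793014768695, 1073.1193749789122, 911.7337075282339], 'rotation': [-0.07430422989366921, -0.04272612274806827, 0.43527149311284236, 0.896209845481594]}
```

View pics/top0.png

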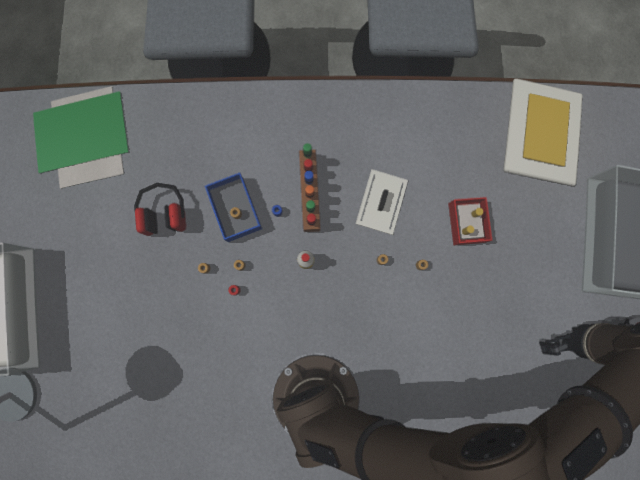

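View pics/side0.png

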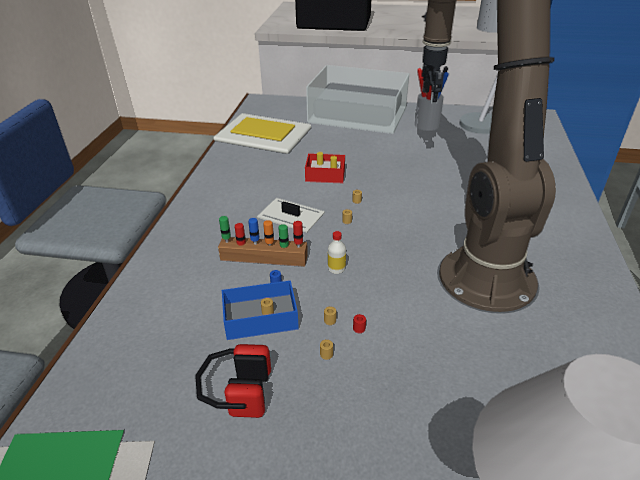

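Top view: the kit box is at (233,207) with one spacer in it. Bench spacers are at (203,268), (239,265), (383,259) and (423,265). The lid is at (383,202), the rack at (310,192), the glue bottle at (306,260) and the basket at (470,222). The decoys are blue (277,211) and red (234,290). I'll use the two spacers nearest the box.

```bash
cat > h.py <<'E'
from station import state, eyes, bot
import numpy as np, cv2
from scipy.spatial.transform import Rotation as R
def q(w): return R.from_quat([w[1],w[2],w[3],w[0]])
def cam(n):
    s=state(); c=eyes.capture(n)
    if n=="wrist":
        T=np.array(c["tool_from_camera"]); Rt=q(s["ee_rot"]).as_matrix()
        c["o"]=s["tcp_pos"]+Rt@T[:3,3]; c["R"]=Rt@T[:3,:3]
    else: c["o"]=np.array(c["xyz"]); c["R"]=q(c["rotation"]).as_matrix()
    c["K"]=np.array([[c["fx"],0,c["cx"]],[0,c["fy"],c["cy"]],[0,0,1]]); c["d"]=np.array(c["dist_coeffs"])
    c["hsv"]=cv2.cvtColor(c["color"],cv2.COLOR_RGB2HSV)
    return c
def onplane(c,px,z):
    p=cv2.undistortPoints(np.float64(px).reshape(-1,1,2),c["K"],c["d"]).reshape(-1,2)
    d=np.c_[p[:,0],-p[:,1],-np.ones(len(p))]@c["R"].T
    return c["o"]+d*((z-c["o"][2])/d[:,2])[:,None]
def proj(c,P):
    v=(np.float64(P).reshape(-1,3)-c["o"])@c["R"]*[1,-1,-1]
    return cv2.projectPoints(v,np.zeros(3),np.zeros(3),c["K"],c["d"])[0].reshape(-1,2)
def blobs(c,lo,hi,amin=20,roi=None):
    m=cv2.inRange(c["hsv"],np.array(lo),np.array(hi))
    if roi: k=np.zeros_like(m); x0,y0,x1,y1=roi; k[y0:y1,x0:x1]=1; m=m*k
    cs=cv2.findContours(m,cv2.RETR_EXTERNAL,cv2.CHAIN_APPROX_NONE)[0]
    return sorted([k for k in cs if cv2.contourArea(k)>=amin],key=cv2.contourArea,reverse=True)
def yaw(P): # box points -> centre, long-axis yaw, size
    r=cv2.minAreaRect(np.float32(P[:,:2])); b=cv2.boxPoints(r); e=[b[1]-b[0],b[2]-b[1]]
    e=max(e,key=np.linalg.norm); return np.round(r[0],1),round(float(np.arctan2(e[1],e[0]))%np.pi,3),np.round(r[1],1)
def tool():
    s=state(); M=q(s["ee_rot"]).as_matrix(); return s,M
E
python3 - <<'E'
from h import *
c=cam("top")
for x,y in((203,268),(239,265),(383,259),(423,265),(235,213)):
    for k in blobs(c,(8,70,50),(30,255,255),15,(x-12,y-12,x+12,y+12))[:1]:
        (u,v),r=cv2.minEnclosingCircle(k); print("sp",u,v,r,onplane(c,[(u,v)],51 if x==235 else 30)[0].round(1))
k=blobs(c,(105,120,40),(130,255,255),300,(195,165,270,245))[0]
print("box",yaw(onplane(c,k[:,0],60)))
k=blobs(c,(0,0,150),(180,60,255),300,(350,165,412,240))[0]
print("lid",yaw(onplane(c,k[:,0],5)))
k=blobs(c,(0,0,0),(180,255,50),20,(372,185,396,215))[0]; print("grip",yaw(onplane(c,k[:,0],41)))
k=blobs(c,(5,80,30),(15,255,255),50,(295,145,325,235)); print("rack",yaw(onplane(c,np.vstack(k)[:,0],50)))
k=blobs(c,(0,0,150),(180,60,255),50,(290,245,322,275))[0]; print("glue",yaw(onplane(c,k[:,0],90)))
s,M=tool();print(M.round(3))
E
```

```text
sp 203.0 268.0 5.385264873504639 [378.3 323.1  30. ]
sp 238.5 264.5 5.147915363311768 [387.3 219.4  30. ]
sp 382.0 258.5 5.590270042419434 [ 399.  -197.6   30. ]
sp 421.5 264.0 5.852449893951416 [ 381.  -313.2   30. ]
sp 235.2857208251953 212.2857208251953 5.439929008483887 [537.2 226.5  51. ]
box (array([554.9, 234.6]), 0.362, array([171.5, 110.4]))
lid (array([ 575.1, -206.1]), 2.83, array([116.3, 176.4]))Traceback (most recent call last):
  File "<stdin>", line 10, in <module>
IndexError: list index out of range
```

```bash
cat >> h.py <<'E'
def need(x,y,z,jaw=None):
    """tool-axis shift to TCP target, then turn; jaw = world yaw of jaw axis (mod pi)"""
    s,M=tool(); print("t",round(s["time"],2),"tcp",s["tcp_pos"].round(1),"op",round(s["opening"],1),"q",s["qpos"].round(2),"F",s["wrist_force"].round(1))
    print("shift",(M.T@(np.array([x,y,z])-s["tcp_pos"])).round(1))
    if jaw is None: jaw=np.arctan2(M[1,1],M[0,1])
    for j in (jaw,jaw+np.pi):
        Y=np.array([np.cos(j),np.sin(j),0]);X=np.array([0,0,-1.]);D=np.c_[X,Y,np.cross(X,Y)]
        print("  turn",R.from_matrix(M.T@D).as_rotvec().round(3))
E
python3 - <<'E'
from h import *
c=cam("top")
g=c["hsv"][180:220,370:400]; print(g[...,2].min())
k=blobs(c,(0,0,0),(180,255,75),15,(372,185,396,215)); print("grip",yaw(onplane(c,k[0][:,0],41)) if k else 0)
k=blobs(c,(3,80,30),(18,255,180),10,(295,145,325,235)); print("rack",yaw(onplane(c,np.vstack(k)[:,0],50)) if k else 0)
print("glue",onplane(c,[(306,260)],100))
s,M=tool();print(M.round(3))
need(500,-350,250,0.362+np.pi/2)
E
```

```text
45
grip (array([ 570.5, -204.4]), 2.832, array([13.7, 63.1]))
rack (array([602.9,  11.8]), 0.042, array([234.8,  46.7]))
glue [[391.9624206   22.53089219 100.        ]]
[[-0.     0.288 -0.958]
 [ 0.001 -0.958 -0.288]
 [-1.    -0.001  0.   ]]
t 0.2 tcp [ 179.7 -598.3  200.3] op 85.2 q [ 1.18  0.43  0.03  1.57 -0.01  1.13 -0.08] F [0.8 0.4 0.8]
shift [ -49.6 -145.7 -378.2]
  turn [ 3.071e+00  1.000e-03 -0.000e+00]
  turn [-0.07   0.     0.001]
```

```bash
python3 -m creep '[[[-6,-14,-36],[-0.01,0,0],60],[[-6,-14,-36],[-0.01,0,0],60],[[-6,-14,-36],[-0.01,0,0],60],[[-6,-14,-36],[-0.01,0,0],60],[[-6,-14,-36],[-0.01,0,0],60],[[-6,-14,-36],[-0.01,0,0],60],[[-6,-14,-36],[-0.01,0,0],60],[[-6,-14,-36],[0,0,0],60]]'
python3 -m creep '[[[0,-14,-36],[0,0,0],60],[[0,-14,-36],[0,0,0],60],[[0,-35,-17],[0,0,0],60],[[0,-35,-17],[0,0,0],60],[[0,-35,-17],[0,0,0],60],[[0,-35,-17],[0,0,0],60],[[0,-35,-17],[0,0,0],60],[[0,-35,-17],[0,0,0],60]]'
python3 -m creep '[[[0,-35,-17],[0,0,0],60],[[0,-35,-17],[0,0,0],60],[[0,-35,-17],[0,0,0],60],[[0,-36,-3],[0,0,0],60],[[0,-36,-3],[0,0,0],60],[[0,-36,-3],[0,0,0],60],[[0,-36,-3],[0,0,0],60],[[0,0,0],[0,0,0],60]]'
python3 -c "
from h import *
need(378.3,323.1,200,0.362+np.pi/2)"
```

```text
time: 0.87
tcp_pos: [417.6, -398.7, 249.1]
ee_rot: [-0.127, -0.696, -0.127, 0.696]
wrist_force: [0.4, -1.1, 0.2]
opening: 60.4
time: 1.53
tcp_pos: [494.8, -114.2, 248.8]
ee_rot: [0.127, 0.696, 0.127, -0.696]
wrist_force: [1.5, 0.2, 0.0]
opening: 60.2
time: 2.2
tcp_pos: [463.1, 147.0, 249.2]
ee_rot: [0.129, 0.695, 0.132, -0.695]
wrist_force: [-0.5, 1.3, 0.0]
opening: 59.8
t 2.2 tcp [463.1 147.  249.2] op 59.8 q [-0.06  0.2  -0.42  1.8   0.09  1.16 -1.71] F [-0.5  1.3  0. ]
shift [  49.9 -194.7   15.2]
  turn [-3.132e+00 -5.000e-03 -2.000e-03]
  turn [ 0.009 -0.001  0.003]
```

```bash
python3 -m creep '[[[8,-32,2],[0,0,0],60],[[8,-32,3],[0,0,0],60],[[8,-32,2],[0,0,0],60],[[8,-33,3],[0,0,0],60],[[8,-33,2],[0,0,0],60],[[9,-33,3],[0.009,0,0],60],[[0,0,0],[0,0,0],60],[[0,0,0],[0,0,0],60]]'
python3 - <<'E'
from h import *
c=cam("wrist"); cv2.imwrite("pics/w1.png",c["color"][:,:,::-1])
for n,P in dict(A=(378.3,323.1,36),B=(387.3,219.4,36),four=(537,226.5,51)).items(): print(n,proj(c,P))
for k in blobs(c,(8,70,50),(30,255,255),200)[:4]:
    (u,v),r=cv2.minEnclosingCircle(k); print(u,v,r,onplane(c,[(u,v)],36))
need(378.3,323.1,200,0.362+np.pi/2)
E
```

```text
time: 2.87
tcp_pos: [381.4, 317.5, 199.3]
ee_rot: [-0.126, -0.695, -0.126, 0.696]
wrist_force: [0.6, -0.1, -0.8]
opening: 59.8
A [[314.44390822 212.17132703]]
B [[420.95507044 241.24189087]]
four [[491.03728072  79.40571182]]
483.0 79.0 25.079971313476562 [[538.88692654 227.92105182  36.        ]]
592.3756713867188 291.7817687988281 30.24964714050293 [[400.84017987  28.58148573  36.        ]]
419.0714416503906 238.07142639160156 19.900094985961914 [[389.50553673 222.37350199  36.        ]]
637.2767333984375 185.48226928710938 34.52540588378906 [[512.37356497  42.86306481  36.        ]]
t 2.92 tcp [382.7 316.1 199.5] op 60.0 q [-0.38  0.28 -0.52  1.85  0.16  1.06 -2.17] F [ 0.7 -0.4 -0.3]
shift [-0.5 -8.   1.7]
  turn [ 3.134e+00 -1.000e-03 -1.000e-03]
  turn [-0.008  0.001 -0.001]
```

View pics/w1.png

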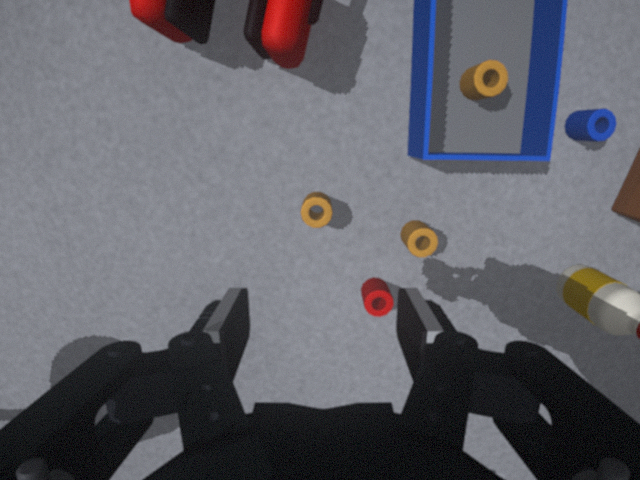

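Wrist view: A's top is at (317,212), B's at (423,242), and the boxed spacer's at (491,78). All are within 2-3 px of the predictions, so I'll descend on A.

```bash
python3 -c "
from h import *
c=cam('wrist')
print(onplane(c,[(317,212),(423,242)],36),onplane(c,[(491,78)],51))"
python3 -m creep '[[[0,-7,2],[0,0,0],60],[[35,0,0],[0,0,0],60],[[35,0,0],[0,0,0],60],[[35,0,0],[0,0,0],60],[[30,0,0],[0,0,0],60],[[15,0,0],[0,0,0],60],[[0,0,0],[0,0,0],60],[[0,0,0],[0,0,0],60]]'
python3 -c "
from h import *
need(378.3,322.5,6,0.362+np.pi/2)"
```

```text
[[380.59995579 319.4602812   36.        ]
 [388.3518182  215.6468155   36.        ]] [[539.22262996 224.96297001  51.        ]]
time: 3.63
tcp_pos: [378.7, 321.5, 49.8]
ee_rot: [-0.124, -0.696, -0.123, 0.697]
wrist_force: [-0.4, 0.6, 0.7]
opening: 60.1
t 3.63 tcp [378.7 321.5  49.8] op 60.1 q [-0.46  0.47 -0.46  2.02  0.31  0.72 -2.33] F [-0.4  0.6  0.7]
shift [43.8 -1.1  0. ]
  turn [ 3.131e+00 -1.000e-03 -2.000e-03]
  turn [-0.01   0.001 -0.001]
```

```bash
python3 -m creep '[[[20,0,-1],[-0.01,0,0],60],[[15,0,0],[0,0,0],60],[[8,0,0],[0,0,0],60],[[0,0,0],[0,0,0],60],[[0,0,0],[0,0,0],20],[[0,0,0],[0,0,0],20],[[0,0,0],[0,0,0],20],[[0,0,0],[0,0,0],20]]'
python3 -m creep '[[[0,0,0],[0,0,0],20],[[0,0,0],[0,0,0],20],[[-10,0,0],[0,0,0],20],[[-20,0,0],[0,0,0],20],[[-30,0,0],[0,0,0],20],[[-30,0,0],[0,0,0],20],[[-30,0,0],[0,0,0],20],[[0,0,0],[0,0,0],20]]'
python3 - <<'E'
from h import *
a=.362;B=np.array([554.9,234.6]);C=lambda u,v:B+u*np.array([np.cos(a),np.sin(a)])+v*np.array([-np.sin(a),np.cos(a)])
print(C(54,0),C(18,0)); p=C(54,0); need(*p,130,a+np.pi/2)
c=cam("wrist"); cv2.imwrite("pics/w2.png",c["color"][:,:,::-1])
E
```

```text
time: 4.3
tcp_pos: [379.9, 322.9, 7.6]
ee_rot: [0.127, 0.696, 0.128, -0.695]
wrist_force: [0.3, -1.1, -0.2]
opening: 19.9
time: 4.97
tcp_pos: [381.4, 325.2, 132.7]
ee_rot: [0.126, 0.698, 0.129, -0.693]
wrist_force: [1.1, 1.2, 1.0]
opening: 20.3
[605.40028181 253.72384734] [571.73342727 240.97461578]
t 4.97 tcp [381.4 325.2 132.7] op 20.3 q [-0.41  0.36 -0.51  1.93  0.22  0.9  -2.24] F [1.1 1.2 1. ]
shift [   3.7  146.4 -184. ]
  turn [-3.141 -0.005 -0.012]
  turn [ 0.001 -0.008  0.003]
```

View pics/w2.png

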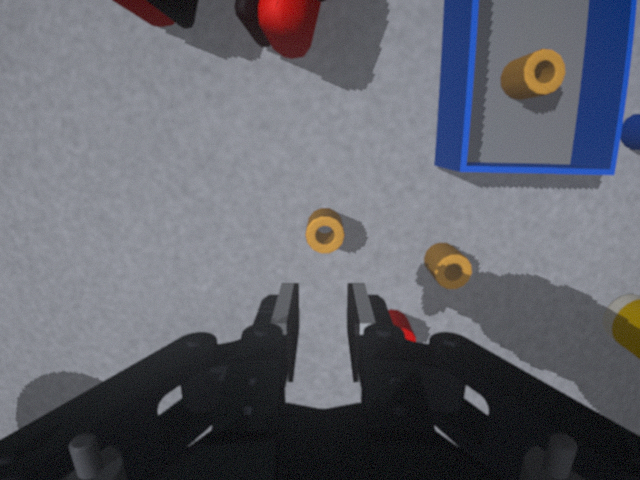

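The grasp missed: A still stands on the bench with its top at (325,232), and the jaws are closed at 20. I'll locate it again.

```bash
python3 - <<'E'
from h import *
c=cam("wrist"); print("wrist",onplane(c,[(325,232),(453,271)],36), onplane(c,[(544,71)],51))
print(c["tool_from_camera"])
s,M=tool(); print(s["tcp_pos"],M.round(3)); print("tcp px",proj(c,s["tcp_pos"]),"tcp-20x",proj(c,s["tcp_pos"]-20*M[:,0]), proj(c,s["tcp_pos"]+10*M[:,1]))
c=cam("top"); cv2.imwrite("pics/t2.png",cv2.resize(c["color"][170:320,150:330,::-1],None,fx=4,fy=4))
for k in blobs(c,(8,70,50),(30,255,255),15,(190,200,260,290)):
    (u,v),r=cv2.minEnclosingCircle(k); print(u,v,r,onplane(c,[(u,v)],30))
E
```

```text
wrist [[380.76648907 321.25985402  36.        ]
 [386.88652904 218.09742311  36.        ]] [[536.46626525 227.77262787  51.        ]]
[[-1.49325910e-03  2.68055985e-01 -9.63402179e-01 -1.73052518e+02]
 [ 9.99998831e-01  8.34262992e-05 -1.52677093e-03  7.66226343e-01]
 [-3.28887007e-04 -9.63403333e-01 -2.68055797e-01 -6.77347504e+01]
 [ 0.00000000e+00  0.00000000e+00  0.00000000e+00  1.00000000e+00]]
[380.12278578 323.06525363 128.42972222] [[ 0.003  0.355 -0.935]
 [ 0.002 -0.935 -0.355]
 [-1.    -0.001 -0.003]]
tcp px [[322.18489602 277.20052648]] tcp-20x [[322.13913553 293.4036195 ]] [[342.10856796 277.19965568]]
235.2857208251953 212.2857208251953 5.439929008483887 [[541.3194505 230.1946402  30.       ]]
239.0 264.5 5.4084272384643555 [[387.26064467 217.94189658  30.        ]]
```

View pics/t2.png

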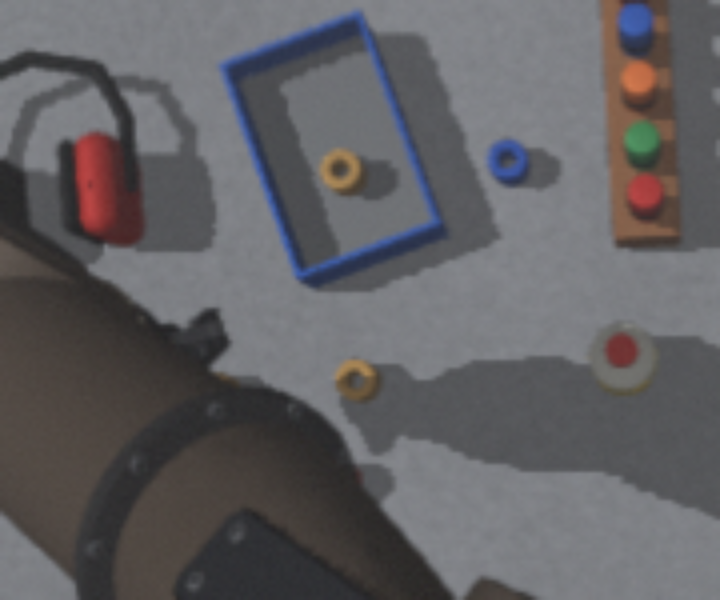

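```bash
python3 -m creep '[[[0,0,0],[0,0,0],60],[[0,0,0],[0,0,0],60],[[35,2,0],[0,0,0],60],[[35,0,0],[0,0,0],60],[[25,0,0],[0,0,0],60],[[20,0,0],[0,0,0],60],[[6,0,0],[0,0,0],60],[[0,0,0],[0,0,0],60]]'
python3 -m creep '[[[0,0,0],[0,0,0],60],[[0,0,0],[0,0,0],60]]'
python3 - <<'E'
from h import *
need(380.7,321.3,6,.362+np.pi/2)
c=cam("wrist"); cv2.imwrite("pics/w3.png",c["color"][:,:,::-1]); s,M=tool(); print(proj(c,s["tcp_pos"]))
E
```

```text
time: 5.78
tcp_pos: [378.8, 319.5, 3.9]
ee_rot: [-0.129, -0.694, -0.127, 0.697]
wrist_force: [-0.2, -0.3, 0.6]
opening: 60.1
time: 5.95
tcp_pos: [380.7, 321.3, 6.8]
ee_rot: [0.127, 0.696, 0.128, -0.695]
wrist_force: [-0.0, -0.0, -0.1]
opening: 59.7
t 5.95 tcp [380.7 321.3   6.8] op 59.7 q [-0.49  0.53 -0.43  2.05  0.37  0.63 -2.37] F [-0.  -0.  -0.1]
shift [ 0.8  0.  -0. ]
  turn [-3.141e+00 -1.000e-03 -2.000e-03]
  turn [ 0.001 -0.001  0.001]
[[320.5427301  276.29734028]]
```

View pics/w3.png

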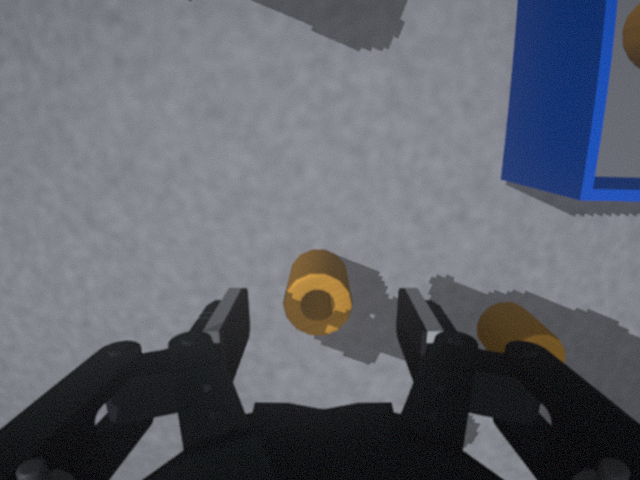

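The spacer (top at (318,304)) does stand between the jaws. I'll close fully and check the opening before lifting.

```bash

python3 -m creep '[[[0,0,0],[0,0,0],0],[[0,0,0],[0,0,0],0],[[0,0,0],[0,0,0],0]]'
python3 -m creep '[[[0,0,0],[0,0,0],0],[[0,0,0],[0,0,0],0],[[0,0,0],[0,0,0],0],[[0,0,0],[0,0,0],0]]'
python3 - <<'E'
from h import *
c=cam("wrist"); cv2.imwrite("pics/w4.png",c["color"][:,:,::-1])
for k in blobs(c,(8,70,50),(30,255,255),300): print(cv2.boundingRect(k),cv2.contourArea(k))
E
```

```text
time: 6.25
tcp_pos: [380.6, 320.8, 6.4]
ee_rot: [0.127, 0.696, 0.128, -0.695]
wrist_force: [0.9, -0.5, 0.2]
opening: 24.2
time: 6.58
tcp_pos: [380.1, 320.6, 5.8]
ee_rot: [-0.128, -0.695, -0.128, 0.696]
wrist_force: [0.5, -0.7, 0.0]
opening: 0.2
(477, 302, 89, 86) 4881.0
(282, 249, 68, 65) 2044.5
(624, 2, 16, 62) 650.5
```

View pics/w4.png

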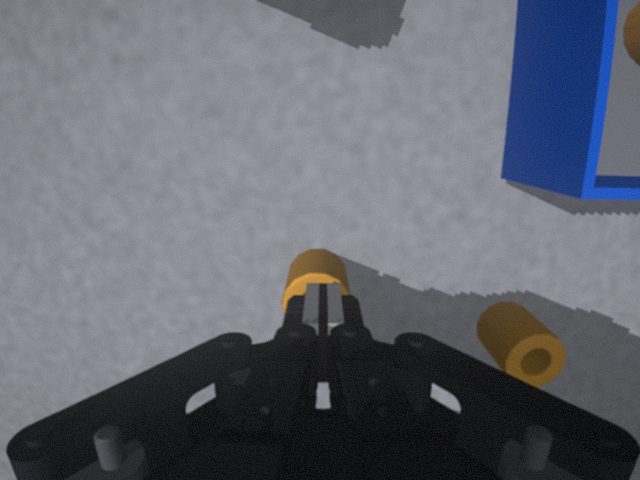

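```bash
python3 - <<'E'
from h import *
c=cam("wrist"); s,M=tool(); print(c["fx"],c["cx"],c["cy"],c["dist_coeffs"])
t=s["tcp_pos"]
for x in(0,-10,-20,-40):
  for z in (-11,0,11): print(x,z,proj(c,t+M@[x,0,z]).round(0),end=' ')
  print()
P=np.array([380.7,321.3,36]); print("depth",-((P-c["o"])@c["R"])[2],"expected dia px",proj(c,P+15*M[:,1])-proj(c,P-15*M[:,1]), "top ctr",proj(c,P),"base ctr",proj(c,P*[1,1,0]))
c=cam("side");k=(c["color"][280:400,270:400,::-1]); cv2.imwrite("pics/s4.png",cv2.resize(k,None,fx=5,fy=5))
E
```

```text
372.89425737572793 322.6684526070136 238.45488958431034 [-0.07535057  0.          0.          0.          0.        ]
0 -11 [[320. 255.]] 0 0 [[321. 277.]] 0 11 [[321. 297.]] 
-10 -11 [[320. 262.]] -10 0 [[320. 284.]] -10 11 [[320. 306.]] 
-20 -11 [[320. 270.]] -20 0 [[320. 293.]] -20 11 [[320. 315.]] 
-40 -11 [[320. 288.]] -40 0 [[320. 314.]] -40 11 [[320. 338.]] 
depth 155.54244838568798 expected dia px [[ 7.17160216e+01 -1.05715915e-02]] top ctr [[319.17878759 301.27102369]] base ctr [[319.70026255 270.98814514]]
```

View pics/s4.png

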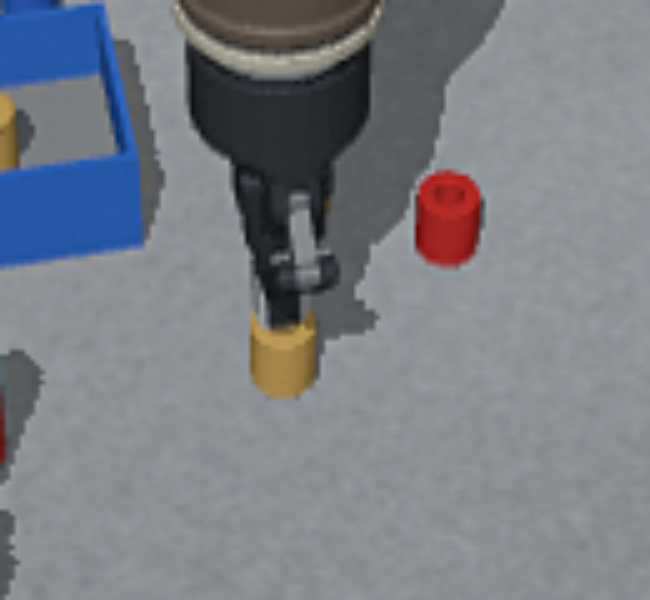

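Side view: the closed fingertips are just above the spacer's top, though the reported TCP z is 6. That puts the real tips about 30 mm short of the reported TCP. I'll measure the offset by opening and lowering gradually while watching the force.

```bash

python3 - <<'E'
from h import *
c=cam("side"); o=c["o"]; p=onplane(c,[(327,345)],0)[0]; d=p-o
for y in (321,329,336): print(y,(o+d*(y-o[1])/d[1]).round(1))
E
python3 -m creep '[[[0,0,0],[0,0,0],60],[[0,0,0],[0,0,0],60],[[0,0,0],[0,0,0],60],[[0,0,0],[0,0,0],60],[[8,0,0],[0,0,0],60],[[0,0,0],[0,0,0],60]]'
python3 -m creep '[[[8,0,0],[0,0,0],60],[[0,0,0],[0,0,0],60],[[0,0,0],[0,0,0],60]]'
python3 -m creep '[[[6,0,0],[0,0,0],60],[[0,0,0],[0,0,0],60],[[0,0,0],[0,0,0],60]]'
```

```text
321 [373.6 321.   31.7]
329 [372.4 329.   41.1]
336 [371.3 336.   49.3]
time: 7.28
tcp_pos: [379.8, 320.1, -3.4]
ee_rot: [-0.128, -0.695, -0.127, 0.696]
wrist_force: [-0.5, -0.2, -0.0]
opening: 60.1
time: 7.53
tcp_pos: [379.7, 320.3, -10.9]
ee_rot: [-0.128, -0.695, -0.127, 0.696]
wrist_force: [-0.0, 1.2, 0.1]
opening: 60.0
time: 7.78
tcp_pos: [380.0, 320.5, -16.5]
ee_rot: [-0.128, -0.695, -0.127, 0.696]
wrist_force: [-1.2, -0.2, 0.4]
opening: 60.4
```

```bash

python3 -m creep '[[[4,0,0],[0,0,0],60],[[0,0,0],[0,0,0],60],[[0,0,0],[0,0,0],0],[[0,0,0],[0,0,0],0],[[0,0,0],[0,0,0],0],[[0,0,0],[0,0,0],0],[[0,0,0],[0,0,0],0],[[0,0,0],[0,0,0],0]]'
python3 -c "
from h import *
need(380.7,321.3,100,.362+np.pi/2)"
```

```text
time: 8.45
tcp_pos: [380.3, 320.9, -19.8]
ee_rot: [0.127, 0.696, 0.128, -0.695]
wrist_force: [-1.4, -1.0, 5.7]
opening: 28.0
t 8.45 tcp [380.3 320.9 -19.8] op 28.0 q [-0.51  0.58 -0.4   2.07  0.4   0.57 -2.4 ] F [-1.4 -1.   5.7]
shift [-119.8   -0.3   -0.6]
  turn [-3.141e+00 -0.000e+00 -1.000e-03]
  turn [ 0.001 -0.001  0.   ]
```

Gripped at opening 28. Lift, then travel over the box.

```bash

python3 -m creep '[[[-10,0,0],[0,0,0],0],[[-25,0,0],[0,0,0],0],[[-30,0,0],[0,0,0],0],[[-30,0,0],[0,0,0],0],[[-25,0,0],[0,0,0],0],[[0,0,0],[0,0,0],0]]'
python3 -m creep '[[[0,18,-23],[0,0,0],0],[[0,18,-23],[0,0,0],0],[[0,18,-23],[0,0,0],0],[[0,18,-23],[0,0,0],0],[[0,18,-23],[0,0,0],0],[[0,18,-23],[0,0,0],0],[[0,18,-23],[0,0,0],0],[[0,18,-23],[0,0,0],0]]'
python3 -m creep '[[[0,0,0],[0,0,0],0],[[0,0,0],[0,0,0],0]]'
python3 - <<'E'
from h import *
need(605.4,253.7,-3,.362+np.pi/2)
c=cam("wrist"); cv2.imwrite("pics/w5.png",c["color"][:,:,::-1])
E
```

```text
time: 8.95
tcp_pos: [382.0, 322.9, 104.9]
ee_rot: [0.126, 0.698, 0.129, -0.693]
wrist_force: [0.7, 1.3, -1.6]
opening: 28.7
time: 9.62
tcp_pos: [604.1, 250.3, 99.5]
ee_rot: [-0.128, -0.695, -0.127, 0.696]
wrist_force: [0.1, 1.4, -1.6]
opening: 28.4
time: 9.78
tcp_pos: [604.4, 249.5, 98.9]
ee_rot: [-0.127, -0.695, -0.126, 0.696]
wrist_force: [-2.0, 1.0, -1.4]
opening: 28.3
t 9.78 tcp [604.4 249.5  98.9] op 28.3 q [-0.2   0.61 -0.43  1.58  0.29  1.01 -1.92] F [-2.   1.  -1.4]
shift [101.9  -3.6  -2.6]
  turn [ 3.139e+00 -1.000e-03 -2.000e-03]
  turn [-0.002  0.001 -0.   ]
```

View pics/w5.png

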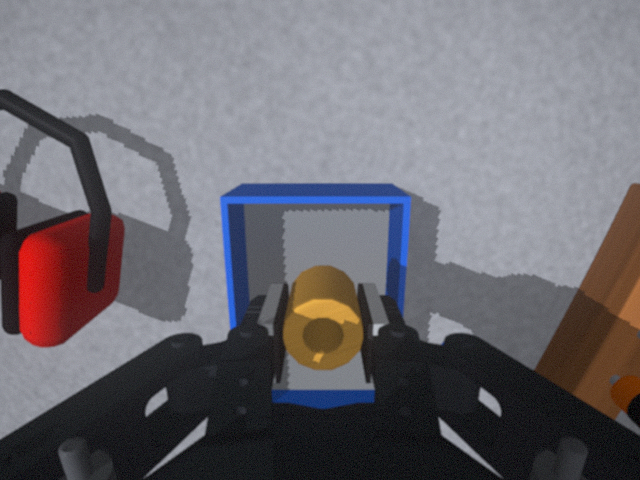

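```bash

python3 -m creep '[[[20,-2,-1],[0,0,0],0],[[25,-1,0],[0,0,0],0],[[25,0,0],[0,0,0],0],[[18,0,0],[0,0,0],0],[[8,0,0],[0,0,0],0],[[4,0,0],[0,0,0],0],[[0,0,0],[0,0,0],0],[[0,0,0],[0,0,0],0]]'
python3 -m creep '[[[1,0,0],[0,0,0],0],[[0,0,0],[0,0,0],0]]'
python3 -m creep '[[[1,0,0],[0,0,0],0],[[0,0,0],[0,0,0],0]]'
```

```text
time: 10.5
tcp_pos: [603.4, 255.2, 0.9]
ee_rot: [0.128, 0.696, 0.128, -0.695]
wrist_force: [1.0, -0.7, -2.2]
opening: 28.5
time: 10.67
tcp_pos: [603.8, 254.8, -0.1]
ee_rot: [0.127, 0.696, 0.128, -0.695]
wrist_force: [-0.5, -0.2, -1.5]
opening: 28.5
time: 10.83
tcp_pos: [603.4, 254.5, -1.8]
ee_rot: [0.127, 0.696, 0.128, -0.695]
wrist_force: [-0.0, 0.1, -1.2]
opening: 28.2
```

```bash

python3 -m creep '[[[1.5,0,0],[0,0,0],0],[[0,0,0],[0,0,0],0],[[0,0,0],[0,0,0],0]]'
python3 -m creep '[[[1,0,0],[0,0,0],0],[[0,0,0],[0,0,0],0],[[0,0,0],[0,0,0],0]]'
```

```text
time: 11.08
tcp_pos: [603.1, 254.3, -3.8]
ee_rot: [-0.128, -0.695, -0.127, 0.696]
wrist_force: [0.3, 0.5, -1.3]
opening: 28.1
time: 11.33
tcp_pos: [603.2, 254.5, -4.7]
ee_rot: [0.127, 0.696, 0.128, -0.695]
wrist_force: [-0.4, 0.4, -1.1]
opening: 28.5
```

```bash

python3 -m creep '[[[1,0,0],[0,0,0],0],[[0,0,0],[0,0,0],0],[[0,0,0],[0,0,0],0]]'
python3 -m creep '[[[0,0,0],[0,0,0],32],[[0,0,0],[0,0,0],38],[[0,0,0],[0,0,0],46],[[0,0,0],[0,0,0],46],[[-10,0,0],[0,0,0],46],[[-30,0,0],[0,0,0],46],[[-40,0,0],[0,0,0],46],[[-30,0,0],[0,0,0],46]]'
python3 - <<'E'
from h import *
need(387,217.5,105,.362+np.pi/2)
c=cam("wrist"); cv2.imwrite("pics/w6.png",c["color"][:,:,::-1])
c=cam("top")
for k in blobs(c,(8,70,50),(30,255,255),15,(190,180,260,290)):
    (u,v),r=cv2.minEnclosingCircle(k); print(u,v,r,onplane(c,[(u,v)],30)[0],onplane(c,[(u,v)],45)[0])
E
```

```text
time: 11.58
tcp_pos: [603.3, 254.5, -4.7]
ee_rot: [0.128, 0.696, 0.127, -0.695]
wrist_force: [-2.5, -2.4, 8.2]
opening: 28.5
time: 12.25
tcp_pos: [603.3, 254.9, 107.2]
ee_rot: [0.127, 0.696, 0.128, -0.695]
wrist_force: [0.8, 1.0, 1.2]
opening: 46.1
t 12.25 tcp [603.3 254.9 107.2] op 46.1 q [-0.2   0.61 -0.43  1.57  0.28  1.02 -1.93] F [0.8 1.  1.2]
shift [  2.  -41.8 215.5]
  turn [-3.14e+00 -1.00e-03 -1.00e-03]
  turn [ 0.001 -0.001  0.001]
238.0 264.5 4.924529075622559 [387.29543059 220.85423014  30.        ] [386.16313444 218.34745447  45.        ]
```

View pics/w6.png

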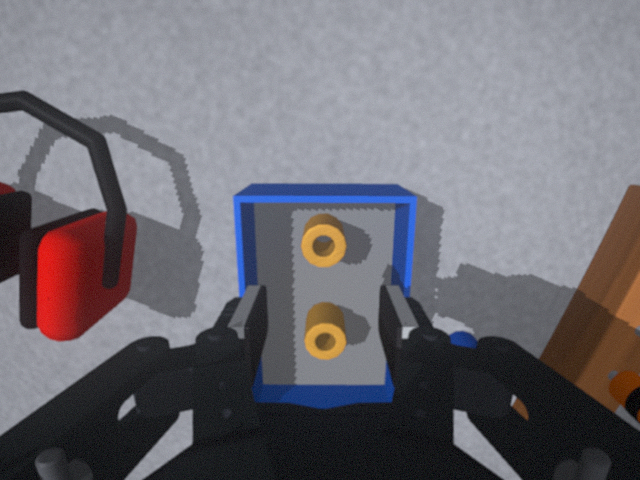

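Spacer A stands upright in the box (top at (323,243)), with spacer 4 at (325,340). On to B.

```bash
python3 - <<'E'
from h import *
c=cam("wrist"); P=onplane(c,[(323,243),(325,340)],51); 
a=.362;Rb=np.array([[np.cos(a),np.sin(a)],[-np.sin(a),np.cos(a)]])
print(P,(P[:,:2]-[554.9,234.6])@Rb.T); s,M=tool(); print(proj(c,[*s["tcp_pos"][:2],51]))
E
python3 -m creep '[[[0,-6,31],[0,0,0],60],[[0,-6,31],[0,0,0],60],[[0,-6,31],[0,0,0],60],[[0,-6,31],[0,0,0],60],[[0,-6,31],[0,0,0],60],[[0,-6,31],[0,0,0],60],[[0,-6,29],[0,0,0],60],[[0,0,0],[0,0,0],60]]'
python3 -m creep '[[[0,0,0],[0,0,0],60],[[0,0,0],[0,0,0],60]]'
python3 - <<'E'
from h import *
c=cam("wrist"); P=proj(c,[387,218,36])[0]; print(P)
x,y=P.astype(int)
for k in blobs(c,(8,70,50),(30,255,255),200)[:5]: print(cv2.boundingRect(k),cv2.minEnclosingCircle(k),onplane(c,[cv2.minEnclosingCircle(k)[0]],18))
need(387,218,-19.8,.362+np.pi/2)
E
```

```text
[[607.16495029 255.77079022  51.        ]
 [541.32182571 229.22972405  51.        ]] [[ 56.37521627   1.28933225]
 [-14.6000364   -0.21358364]]
[[321.88637454 246.01267252]]
time: 13.07
tcp_pos: [380.8, 215.3, 103.3]
ee_rot: [-0.13, -0.693, -0.128, 0.697]
wrist_force: [-0.4, -1.6, 0.4]
opening: 59.9
time: 13.23
tcp_pos: [387.7, 217.3, 104.2]
ee_rot: [0.128, 0.696, 0.127, -0.695]
wrist_force: [0.0, -0.0, 0.5]
opening: 60.2
[319.65670476 239.91069551]
(594, 99, 46, 118) ((637.1889038085938, 157.5), 58.52812576293945) [[522.05540024  22.72604563  18.        ]]
(526, 276, 87, 80) ((569.2509155273438, 311.6931457519531), 43.62411880493164) [[397.04100273   9.40480805  18.        ]]
(299, 211, 44, 50) ((320.0, 235.5), 25.224096298217773) [[385.38129078 217.24307502  18.        ]]
(368, 0, 58, 38) ((397.0, 11.0), 30.083316802978516) [[540.9236697  223.75166286  18.        ]]
t 13.28 tcp [388.1 217.5 104.2] op 59.7 q [-0.2   0.32 -0.52  2.08  0.22  0.8  -2.06] F [-0.1 -0.5  0.4]
shift [124.   -0.8   0.9]
  turn [-3.141 -0.    -0.   ]
  turn [ 0. -0.  0.]
```

```bash

python3 -m creep '[[[35,0,0],[0,0,0],60],[[35,0,0],[0,0,0],60],[[25,0,0],[0,0,0],60],[[15,0,0],[0,0,0],60],[[9,0,0],[0,0,0],60],[[4,0,0],[0,0,0],60],[[0,0,0],[0,0,0],60],[[0,0,0],[0,0,0],60]]'
python3 -m creep '[[[0,0,0],[0,0,0],0],[[0,0,0],[0,0,0],0],[[0,0,0],[0,0,0],0],[[0,0,0],[0,0,0],0],[[0,0,0],[0,0,0],0],[[0,0,0],[0,0,0],0]]'
```

```text
time: 13.95
tcp_pos: [387.9, 217.8, -18.2]
ee_rot: [0.127, 0.696, 0.128, -0.695]
wrist_force: [1.0, -0.2, 0.2]
opening: 60.1
time: 14.45
tcp_pos: [388.0, 217.8, -17.6]
ee_rot: [0.127, 0.696, 0.128, -0.695]
wrist_force: [-0.8, -1.7, 10.4]
opening: 28.8
```

```bash

python3 -m creep '[[[-10,0,0],[0,0,0],0],[[-25,0,0],[0,0,0],0],[[-30,0,0],[0,0,0],0],[[-30,0,0],[0,0,0],0],[[-25,0,0],[0,0,0],0],[[0,0,0],[0,0,0],0]]'
python3 -m creep '[[[0,6,-26],[0,0,0],0],[[0,6,-26],[0,0,0],0],[[0,6,-26],[0,0,0],0],[[0,6,-26],[0,0,0],0],[[0,6,-26],[0,0,0],0],[[0,6,-26],[0,0,0],0],[[0,7,-25],[0,0,0],0],[[0,0,0],[0,0,0],0]]'
python3 -m creep '[[[0,0,0],[0,0,0],0],[[0,0,0],[0,0,0],0]]'
python3 -c "
from h import *
need(573.1,241.5,-1,.362+np.pi/2)"
```

```text
time: 14.95
tcp_pos: [389.4, 219.2, 106.3]
ee_rot: [0.127, 0.698, 0.128, -0.693]
wrist_force: [0.6, 0.1, -1.7]
opening: 28.5
time: 15.62
tcp_pos: [576.4, 240.6, 101.1]
ee_rot: [0.126, 0.697, 0.126, -0.695]
wrist_force: [0.6, -0.4, -1.9]
opening: 28.3
time: 15.78
tcp_pos: [570.6, 241.3, 101.0]
ee_rot: [-0.128, -0.695, -0.128, 0.696]
wrist_force: [0.4, -0.2, -2.0]
opening: 28.7
t 15.78 tcp [570.6 241.3 101. ] op 28.7 q [-0.18  0.57 -0.46  1.67  0.29  0.97 -1.95] F [ 0.4 -0.2 -2. ]
shift [102.    0.8  -2.6]
  turn [-3.141e+00 -0.000e+00  2.000e-03]
  turn [0.001 0.002 0.   ]
```

```bash

python3 -m creep '[[[20,1,-2],[0,0,0],0],[[25,0,0],[0,0,0],0],[[25,0,0],[0,0,0],0],[[18,0,0],[0,0,0],0],[[8,0,0],[0,0,0],0],[[4,0,0],[0,0,0],0],[[0,0,0],[0,0,0],0],[[0,0,0],[0,0,0],0]]'
python3 -m creep '[[[2,0,0],[0,0,0],0],[[0,0,0],[0,0,0],0],[[0,0,0],[0,0,0],0]]'
python3 -m creep '[[[1,0,0],[0,0,0],0],[[0,0,0],[0,0,0],0],[[0,0,0],[0,0,0],0]]'
```

```text
time: 16.45
tcp_pos: [574.3, 241.7, 2.4]
ee_rot: [0.127, 0.696, 0.128, -0.695]
wrist_force: [-0.2, 0.1, -1.2]
opening: 28.4
time: 16.7
tcp_pos: [574.4, 241.4, 0.0]
ee_rot: [0.127, 0.696, 0.128, -0.695]
wrist_force: [0.7, -0.8, -2.0]
opening: 28.4
time: 16.95
tcp_pos: [574.0, 241.2, -1.7]
ee_rot: [0.128, 0.696, 0.128, -0.696]
wrist_force: [-1.1, 1.0, -1.1]
opening: 28.6
```

```bash

python3 -m creep '[[[1,0,0],[0,0,0],0],[[0,0,0],[0,0,0],0],[[0,0,0],[0,0,0],0]]'
python3 -m creep '[[[0.7,0,0],[0,0,0],0],[[0,0,0],[0,0,0],0],[[0,0,0],[0,0,0],0]]'

```

```text
time: 17.2
tcp_pos: [574.1, 241.3, -2.4]
ee_rot: [0.128, 0.696, 0.128, -0.695]
wrist_force: [-1.1, -1.6, 3.0]
opening: 28.2
time: 17.45
tcp_pos: [574.2, 241.3, -2.5]
ee_rot: [0.128, 0.696, 0.127, -0.695]
wrist_force: [-3.2, -2.4, 10.8]
opening: 28.5
```

```bash

python3 -m creep '[[[0,0,0],[0,0,0],32],[[0,0,0],[0,0,0],38],[[0,0,0],[0,0,0],46],[[0,0,0],[0,0,0],46],[[-10,0,0],[0,0,0],46],[[-30,0,0],[0,0,0],46],[[-40,0,0],[0,0,0],46],[[-40,0,0],[0,0,0],46]]'
python3 -m creep '[[[-35,0,0],[0,0,0],46],[[-35,0,0],[0,0,0],60],[[-20,0,0],[0,0,0],60],[[0,0,0],[0,0,0],60],[[0,0,0],[0,0,0],60]]'
python3 - <<'E'
from h import *
c=cam("wrist"); cv2.imwrite("pics/w7.png",c["color"][:,:,::-1])
a=.362;Rb=np.array([[np.cos(a),np.sin(a)],[-np.sin(a),np.cos(a)]])
for k in blobs(c,(8,70,50),(30,255,255),150): 
  (u,v),r=cv2.minEnclosingCircle(k); P=onplane(c,[(u,v)],33)[0]; print(round(u),round(v),round(r),P.round(),(Rb@(P[:2]-[554.9,234.6])).round())
k=blobs(c,(105,120,40),(130,255,255),1000)
for q_ in k[:2]: print("box(outer incl walls)",yaw(onplane(c,q_[:,0],60)),cv2.boundingRect(q_))
need(572.5,-205.2,200,2.83+np.pi/2)
E
```

```text
time: 18.12
tcp_pos: [573.1, 241.0, 117.8]
ee_rot: [-0.128, -0.695, -0.128, 0.696]
wrist_force: [0.9, 0.1, -0.2]
opening: 45.9
time: 18.53
tcp_pos: [574.6, 241.7, 208.6]
ee_rot: [0.127, 0.697, 0.128, -0.694]
wrist_force: [-0.0, 0.8, -0.8]
opening: 59.9
552 253 121 [617.   7.  33.] [ -23. -234.]
322 214 54 [570. 239.  33.] [16. -1.]
583 313 26 [569. -61.  33.] [ -91. -282.]
box(outer incl walls) (array([556. , 234.4]), 0.36, array([169.1, 110.1])) (257, 140, 130, 183)
box(outer incl walls) (array([622.6, -40. ]), 1.511, array([65. , 28.8])) (584, 252, 54, 41)
t 18.58 tcp [573.8 241.1 206.9] op 60.2 q [-0.16  0.47 -0.48  1.54  0.23  1.18 -1.89] F [ 0.1 -0.1 -0.3]
shift [  6.9 416.8 159.6]
  turn [ 0.674 -0.    -0.   ]
  turn [-2.467e+00  0.000e+00 -1.000e-03]
```

View pics/w7.png

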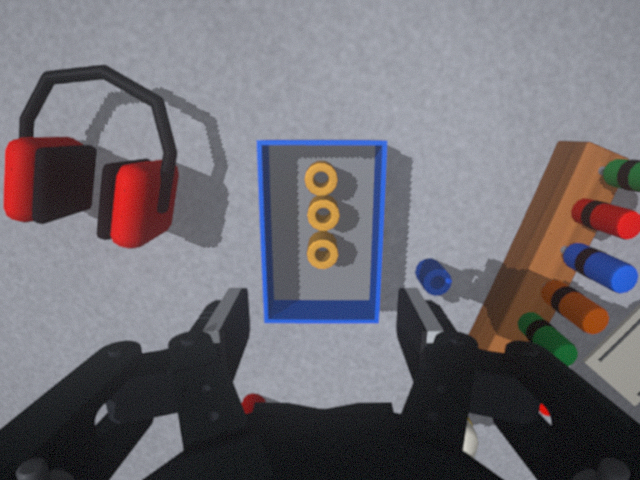

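All three spacers stand upright in the box (tops at (321,179), (322,215), (322,253)). The box measures (556,234), yaw 0.36. Next is the lid.

```bash

python3 -m creep '[[[0,18,7],[0,0,0],60],[[0,35,13],[0,0,0],60],[[0,36,14],[0,0,0],60],[[0,36,14],[0,0,0],60],[[0,36,14],[0,0,0],60],[[0,36,14],[0,0,0],60],[[0,36,14],[0,0,0],60],[[0,36,14],[0,0,0],60]]'
python3 -m creep '[[[0,36,14],[0,0,0],60],[[0,36,14],[0,0,0],60],[[0,36,14],[0,0,0],60],[[0,35,13],[0.1,0,0],60],[[0,0,0],[0.11,0,0],60],[[0,0,0],[0.11,0,0],60],[[0,0,0],[0.11,0,0],60],[[0,0,0],[0.11,0,0],60]]'
python3 -m creep '[[[0,0,0],[0.11,0,0],60],[[0,0,0],[0.02,0,0],60],[[0,0,0],[0,0,0],60],[[0,0,0],[0,0,0],60]]'
python3 - <<'E'
from h import *
need(572.5,-205.2,60,2.83+np.pi/2)
c=cam("wrist"); cv2.imwrite("pics/w8.png",c["color"][:,:,::-1])
x,y=proj(c,[572,-205,41])[0].astype(int); print(x,y)
k=blobs(c,(0,0,140),(180,60,255),3000)
for q_ in k[:3]: print("lid",yaw(onplane(c,q_[:,0],5)),cv2.boundingRect(q_))
for q_ in blobs(c,(0,0,0),(180,255,60),100,(max(x-70,0),max(y-70,0),x+70,y+70))[:3]: print("grip",yaw(onplane(c,q_[:,0],41)),cv2.boundingRect(q_))
E
```

```text
time: 19.25
tcp_pos: [570.8, -49.2, 205.1]
ee_rot: [-0.127, -0.695, -0.128, 0.696]
wrist_force: [0.4, 0.7, 0.3]
opening: 60.2
time: 19.92
tcp_pos: [570.3, -200.5, 204.8]
ee_rot: [0.065, -0.703, 0.064, 0.705]
wrist_force: [-1.0, -0.3, 0.6]
opening: 60.0
time: 20.25
tcp_pos: [571.0, -200.2, 205.8]
ee_rot: [0.107, -0.698, 0.107, 0.7]
wrist_force: [-0.2, -0.7, -0.1]
opening: 59.9
t 20.25 tcp [ 571.  -200.2  205.8] op 59.9 q [ 0.42  0.42 -0.24  1.6   0.1   1.14 -1.72] F [-0.2 -0.7 -0.1]
shift [145.8   4.3  -3.1]
  turn [ 0.008  0.002 -0.   ]
  turn [-3.134e+00  0.000e+00  2.000e-03]
326 209
lid (array([ 528.9, -247.5]), 3.131, array([403.5, 497.8])) (141, 0, 442, 412)
```

```bash
python3 - <<'E'
from h import *
c=cam("wrist"); g=cv2.cvtColor(c["color"],cv2.COLOR_RGB2GRAY); g=cv2.GaussianBlur(g,(5,5),0)
print(g[150:300:10,240:420:12])
for th in (175,190,205):
    m=(g>th).astype(np.uint8)*255
    for q_ in sorted(cv2.findContours(m,0,2)[0],key=cv2.contourArea)[-1:]: print("lid",th,yaw(onplane(c,q_[:,0],5)),cv2.boundingRect(q_),cv2.contourArea(q_))
m=np.zeros_like(g); m[170:255,270:380]=(g[170:255,270:380]<90)*255
for q_ in sorted(cv2.findContours(m,0,2)[0],key=cv2.contourArea)[-2:]: print("bar",yaw(onplane(c,q_[:,0],41)),cv2.boundingRect(q_),cv2.contourArea(q_))
E
```

```text
[[136 136 143 225 220 225 226 225 224 224 223 194 223 138 145]
 [138 136 145 226 220 225 225 225 224 224 223 181 222 142 138]
 [138 143 144 225 215 225 226 143 142 150 222 167 221 140 138]
 [140 140 141 226 219 225 225  84  96 149 221 162 222 141 140]
 [141 144 146 226 207 225 225  83 104 149 220 151 217 141 139]
 [140 143 143 225 211 225 224  83 103 149 220 143 214 144 139]
 [137 141 140 225 209 224 224  82 105 149 222 134 200 141 142]
 [138 141 142 224 188 224 224  82 103 149 221 134 191 143 145]
 [141 139 146 225 199 224 224  80 148 223 221 130 171 140 144]
 [136 141 143 224 191 224 223 223 223 222 222 133 160 146 139]
 [137 138 142 223 166 223 222 222 222 222 222 140 141 143 141]
 [141 139 137 222 173 223 222 222 222 222 221 141 142 139 140]
 [136 138 139 221 212 222 221 221 222 221 221 203 124 136 142]
 [139 138 138 185 190 191 190 197 198 196 196 195 137 138 140]
 [ 62 138 141 137 141 144 142 141 142 145 142 145 142 135  79]]
lid 175 (array([ 574.8, -208.4]), 2.836, array([116.6, 176.2])) (269, 108, 121, 173) 19509.0
lid 190 (array([ 574.4, -208.3]), 2.837, array([115.7, 175.3])) (269, 109, 120, 172) 19275.5
lid 205 (array([ 574.5, -208.5]), 2.837, array([114.4, 173.3])) (270, 110, 118, 170) 18858.0
bar (array([ 576.1, -209.6]), 2.839, array([10.2, 57.6])) (324, 172, 12, 63) 670.0
```

```bash
python3 -c "
from h import *
need(575,-208,-16,2.835+np.pi/2)"
```

```text
t 20.35 tcp [ 571.3 -200.3  206.2] op 59.7 q [ 0.42  0.41 -0.24  1.6   0.1   1.14 -1.72] F [-0.2 -0.2  0.6]
shift [222.2   6.2  -6.1]
  turn [0.002 0.001 0.   ]
  turn [-3.14e+00 -0.00e+00  1.00e-03]
```

```bash

python3 -m creep '[[[30,6,-6],[0,0,0],60],[[35,0,0],[0,0,0],60],[[35,0,0],[0,0,0],60],[[35,0,0],[0,0,0],60],[[30,0,0],[0,0,0],60],[[15,0,0],[0,0,0],60],[[0,0,0],[0,0,0],60],[[0,0,0],[0,0,0],60]]'
python3 - <<'E'
from h import *
need(575,-208,-16,2.835+np.pi/2)
c=cam("wrist"); g=cv2.GaussianBlur(cv2.cvtColor(c["color"],cv2.COLOR_RGB2GRAY),(5,5),0)
x,y=proj(c,[575,-208,41])[0].astype(int); print(x,y)
m=np.zeros_like(g); s=(slice(y-80,y+60),slice(x-40,x+40)); m[s]=(g[s]<120)*255
for q_ in sorted(cv2.findContours(m,0,2)[0],key=cv2.contourArea)[-2:]: print("bar",yaw(onplane(c,q_[:,0],41)),cv2.boundingRect(q_),cv2.contourArea(q_))
E
```

```text
time: 21.02
tcp_pos: [575.0, -207.8, 26.2]
ee_rot: [0.108, -0.698, 0.108, 0.699]
wrist_force: [0.6, 0.1, 1.0]
opening: 60.0
t 21.02 tcp [ 575.  -207.8   26.2] op 60.0 q [ 0.4   0.61 -0.21  1.77  0.17  0.78 -1.77] F [0.6 0.1 1. ]
shift [42.2  0.2 -0.2]
  turn [0.    0.002 0.   ]
  turn [-3.141e+00 -0.000e+00  3.000e-03]
321 289
bar (array([ 585.9, -227.1]), 1.264, array([1.4, 0.9])) (353, 255, 4, 3) 5.0
bar (array([ 578. , -210.2]), 2.834, array([14.9, 66.1])) (307, 211, 34, 136) 3993.5
```

```bash

python3 -m creep '[[[20,0,0],[0,0,0],60],[[12,0,-1],[0,0,0],60],[[8,0,0],[0,0,0],60],[[0,0,0],[0,0,0],60],[[0,0,0],[0,0,0],60]]'
python3 -m creep '[[[0,0,0],[0,0,0],0],[[0,0,0],[0,0,0],0],[[0,0,0],[0,0,0],0],[[0,0,0],[0,0,0],0],[[0,0,0],[0,0,0],0],[[0,0,0],[0,0,0],0],[[0,0,0],[0,0,0],0]]'
```

```text
time: 21.48
tcp_pos: [576.4, -208.2, -13.1]
ee_rot: [0.108, -0.699, 0.108, 0.699]
wrist_force: [0.9, -0.3, 0.9]
opening: 60.0
time: 22.07
tcp_pos: [576.8, -208.4, -12.7]
ee_rot: [-0.108, 0.699, -0.108, -0.698]
wrist_force: [-1.7, -0.3, 6.4]
opening: 13.0
```

```bash

python3 -m creep '[[[-5,0,0],[0,0,0],0],[[-15,0,0],[0,0,0],0],[[-25,0,0],[0,0,0],0],[[-30,0,0],[0,0,0],0],[[-30,0,0],[0,0,0],0],[[-30,0,0],[0,0,0],0],[[-30,0,0],[0,0,0],0],[[-30,0,0],[0,0,0],0]]'
python3 -m creep '[[[-10,0,0],[0,0,0],0],[[0,0,0],[0,0,0],0],[[0,0,0],[0,0,0],0]]'
python3 - <<'E'
from h import *
need(555.5,234.5,190,.361+np.pi/2)
c=cam("wrist"); cv2.imwrite("pics/w9.png",c["color"][:,:,::-1])
g=cv2.GaussianBlur(cv2.cvtColor(c["color"],cv2.COLOR_RGB2GRAY),(5,5),0)
m=np.uint8(g>185)*255; s,M=tool()
for q_ in sorted(cv2.findContours(m,0,2)[0],key=cv2.contourArea)[-1:]:
  P=onplane(c,q_[:,0],s["tcp_pos"][2]+12.7+5); Q=(P-s["tcp_pos"])@M; print("lid",yaw(P),cv2.boundingRect(q_), "tool y,z ext",Q[:,1].min(),Q[:,1].max(),Q[:,2].min(),Q[:,2].max())
  E=Q[(Q[:,2]<Q[:,2].min()+120)]; 
E
```

```text
time: 22.73
tcp_pos: [575.7, -208.0, 183.2]
ee_rot: [0.108, -0.699, 0.108, 0.699]
wrist_force: [1.2, -0.5, -1.9]
opening: 13.0
time: 22.98
tcp_pos: [576.0, -208.2, 191.0]
ee_rot: [0.108, -0.699, 0.108, 0.699]
wrist_force: [0.1, 0.4, -2.9]
opening: 13.0
t 22.98 tcp [ 576.  -208.2  191. ] op 13.0 q [ 0.42  0.44 -0.24  1.6   0.11  1.12 -1.72] F [ 0.1  0.4 -2.9]
shift [   1.  -415.7  153.4]
  turn [ 2.473 -0.    -0.   ]
  turn [-0.668  0.    -0.   ]
lid (array([ 604.6, -218. ]), 1.263, array([116.4, 111.1])) (178, 91, 290, 250) tool y,z ext -57.54326295841942 58.89616550377973 -86.49278064352447 24.615037683857835
```

View pics/w9.png

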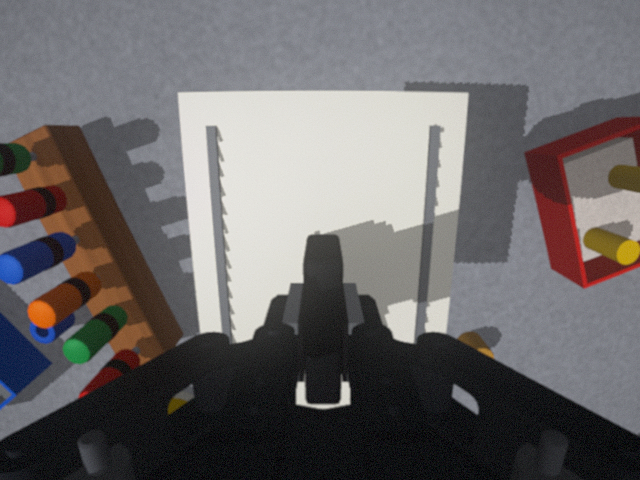

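The lid is held level and centred, with its front edge at rows 92-340 and the bar at (322,320). Carry it over the rack, then turn it above the box.

```bash

python3 -m creep '[[[0,-10,4],[0,0,0],0],[[0,-22,8],[0,0,0],0],[[0,-30,11],[0,0,0],0],[[0,-30,11],[0,0,0],0],[[0,-30,11],[0,0,0],0],[[0,-30,11],[0,0,0],0],[[0,-30,11],[0,0,0],0],[[0,-30,11],[0,0,0],0]]'
python3 -m creep '[[[0,-30,11],[0,0,0],0],[[0,-30,11],[0,0,0],0],[[0,-30,11],[0,0,0],0],[[0,-30,11],[0,0,0],0],[[0,-30,11],[0,0,0],0],[[0,-26,10],[0,0,0],0],[[0,-18,7],[0,0,0],0],[[0,-10,5],[0,0,0],0]]'
python3 -m creep '[[[0,0,0],[-0.04,0,0],0],[[0,0,0],[-0.1,0,0],0],[[0,0,0],[-0.11,0,0],0],[[0,0,0],[-0.11,0,0],0],[[0,0,0],[-0.11,0,0],0],[[0,0,0],[-0.1,0,0],0],[[0,0,0],[-0.07,0,0],0],[[0,0,0],[-0.03,0,0],0]]'
python3 -m creep '[[[0,0,0],[0,0,0],0],[[0,0,0],[0,0,0],0],[[0,0,0],[0,0,0],0]]'
python3 - <<'E'
from h import *
need(555.5,234.5,120,.361+np.pi/2)
c=cam("wrist"); g=cv2.GaussianBlur(cv2.cvtColor(c["color"],cv2.COLOR_RGB2GRAY),(5,5),0)
m=np.uint8(g>185)*255; s,M=tool()
for q_ in sorted(cv2.findContours(m,0,2)[0],key=cv2.contourArea)[-1:]:
  P=onplane(c,q_[:,0],s["tcp_pos"][2]+17.7); Q=(P-s["tcp_pos"])@M; print("lid",yaw(P), "tool y,z ext",Q[:,1].min(),Q[:,1].max(),Q[:,2].min(),Q[:,2].max())
E
```

```text
time: 23.7
tcp_pos: [564.5, 19.8, 189.9]
ee_rot: [0.108, -0.698, 0.108, 0.7]
wrist_force: [0.3, -0.1, -1.0]
opening: 13.0
time: 24.37
tcp_pos: [552.1, 239.0, 189.8]
ee_rot: [0.107, -0.698, 0.107, 0.7]
wrist_force: [-0.8, 0.0, -1.7]
opening: 12.9
time: 25.03
tcp_pos: [553.7, 234.2, 190.2]
ee_rot: [-0.129, -0.694, -0.128, 0.696]
wrist_force: [-0.5, 0.3, -0.9]
opening: 12.8
time: 25.28
tcp_pos: [554.1, 234.8, 191.0]
ee_rot: [-0.127, -0.695, -0.127, 0.696]
wrist_force: [-0.1, -0.4, -1.6]
opening: 13.1
t 25.28 tcp [554.1 234.8 191. ] op 13.1 q [-0.14  0.46 -0.51  1.61  0.24  1.13 -1.91] F [-0.1 -0.4 -1.6]
shift [71.   0.7 -1.3]
  turn [-3.141e+00  0.000e+00  2.000e-03]
  turn [ 0.     0.001 -0.   ]
lid (array([582.5, 244.4]), 1.935, array([110. , 115.4])) tool y,z ext -56.61408945851381 58.787132963989635 -84.81162839396178 25.301542096069618
```

```bash

python3 -m creep '[[[10,0,-3],[0,0,0],0],[[22,0,0],[0,0,0],0],[[25,0,0],[0,0,0],0],[[20,0,0],[0,0,0],0],[[10,0,0],[0,0,0],0],[[3,0,0],[0,0,0],0],[[0,0,0],[0,0,0],0],[[0,0,0],[0,0,0],0]]'
python3 - <<'E'
from h import *
need(557,236,62.5,.361+np.pi/2); s,M=tool()
c=cam("wrist"); g=cv2.GaussianBlur(cv2.cvtColor(c["color"],cv2.COLOR_RGB2GRAY),(5,5),0)
m=np.uint8(g>180)*255
q_=sorted(cv2.findContours(m,0,2)[0],key=cv2.contourArea)[-1]
P=onplane(c,q_[:,0],s["tcp_pos"][2]+17.7); Q=(P-s["tcp_pos"])@M; print("lid tool y,z ext",Q[:,1].min(),Q[:,1].max(),Q[:,2].min())
k=np.vstack(blobs(c,(105,120,40),(130,255,255),60,(150,0,480,300))or[np.zeros((1,1,2))]); print("blue",cv2.boundingRect(np.float32(k)))
# side view: lid corner pixels -> bottom heights, box rim
c=cam("side")
g=c["hsv"]; m=cv2.inRange(g,np.array((0,0,165)),np.array((180,50,255))); kk=np.zeros_like(m); kk[200:340,190:340]=1; m*=kk
q_=max(cv2.findContours(m,0,2)[0],key=cv2.contourArea); r=cv2.approxPolyDP(q_,5,True)[:,0]
print("side lid",r.tolist())
a=.361;B=np.array([556,234.4]);
L=lambda u,v,z:[*(B+u*np.array([np.cos(a),np.sin(a)])+v*np.array([-np.sin(a),np.cos(a)])),z]
z=s["tcp_pos"][2]+17.7
print("pred lid",proj(c,[L(u,v,z) for u in(-88,88) for v in(-58,58)]).round().tolist())
print("pred rim",proj(c,[L(u,v,60) for u in(-85,85) for v in(-55,55)]).round().tolist())
for b in blobs(c,(105,120,40),(130,255,255),100,(200,260,320,350)): print("blue",cv2.approxPolyDP(b,3,True)[:,0].tolist())
E
```

```text
time: 26.0
tcp_pos: [557.8, 236.8, 102.4]
ee_rot: [0.127, 0.696, 0.128, -0.695]
wrist_force: [-0.1, 0.8, -1.8]
opening: 12.8
t 26.0 tcp [557.8 236.8 102.4] op 12.8 q [-0.16  0.55 -0.48  1.71  0.3   0.96 -1.96] F [-0.1  0.8 -1.8]
shift [39.9  0.4  1.1]
  turn [-3.14e+00 -0.00e+00 -2.00e-03]
  turn [ 0.002 -0.001  0.   ]
lid tool y,z ext -56.72330576430406 58.850044998986036 -84.93558001674293
blue (452, 280, 28, 20)
side lid [[290, 261], [276, 263], [286, 264], [271, 270], [272, 280], [248, 285], [240, 271], [222, 273], [246, 266], [216, 270], [219, 305], [297, 294]]
pred lid [[289.0, 260.0], [296.0, 293.0], [215.0, 270.0], [217.0, 304.0]]
pred rim [[289.0, 280.0], [296.0, 311.0], [220.0, 289.0], [222.0, 322.0]]
blue [[294, 296], [290, 296], [292, 311], [236, 320], [225, 318], [223, 306], [227, 339], [297, 328]]
```

The side view matches the predicted lid and rim corners within about 1 px. I'll lower the last 40 mm.

```bash

python3 -m creep '[[[8,0,0],[0,0,0],0],[[12,0,0.5],[0,0,0],0],[[10,0,0],[0,0,0],0],[[6,0,0],[0,0,0],0],[[3,0,0],[0,0,0],0],[[0,0,0],[0,0,0],0],[[0,0,0],[0,0,0],0],[[0,0,0],[0,0,0],0]]'
python3 -m creep '[[[0,0,0],[0,0,0],0],[[0,0,0],[0,0,0],0],[[0,0,0],[0,0,0],0],[[0,0,0],[0,0,0],0]]'
python3 - <<'E'
from h import *
need(557,236,62.5,.361+np.pi/2); s,M=tool(); print(s["qd"].round(3))
c=cam("side")
m=cv2.inRange(c["hsv"],np.array((0,0,165)),np.array((180,50,255))); kk=np.zeros_like(m); kk[200:340,190:340]=1; m*=kk
q_=max(cv2.findContours(m,0,2)[0],key=cv2.contourArea); print("side lid",cv2.approxPolyDP(q_,5,True)[:,0].tolist())
a=.361;B=np.array([556,234.4]);
L=lambda u,v,z:[*(B+u*np.array([np.cos(a),np.sin(a)])+v*np.array([-np.sin(a),np.cos(a)])),z]
print("pred lid",proj(c,[L(u,v,80) for u in(-88,88) for v in(-58,58)]).round().tolist())
for b in blobs(c,(105,120,40),(130,255,255),100,(200,260,320,350)): print("blue",cv2.approxPolyDP(b,3,True)[:,0].tolist())
c=cam("top"); g=cv2.cvtColor(c["color"],cv2.COLOR_RGB2GRAY)
m=cv2.inRange(c["hsv"],np.array((0,0,165)),np.array((180,60,255))); kk=np.zeros_like(m); kk[165:245,195:270]=1; m*=kk
q_=max(cv2.findContours(m,0,2)[0],key=cv2.contourArea); print("top lid",yaw(onplane(c,q_[:,0],80)))
for b in blobs(c,(8,70,50),(30,255,255),15,(360,240,440,280)): print("bench sp",onplane(c,[cv2.minEnclosingCircle(b)[0]],30).round())
E
```

```text
time: 26.77
tcp_pos: [557.0, 236.3, 62.9]
ee_rot: [0.127, 0.696, 0.128, -0.695]
wrist_force: [0.1, 0.6, -1.2]
opening: 12.7
time: 27.1
tcp_pos: [556.9, 236.1, 62.8]
ee_rot: [0.128, 0.696, 0.128, -0.695]
wrist_force: [-0.0, -0.2, -1.9]
opening: 13.0
t 27.1 tcp [556.9 236.1  62.8] op 13.0 q [-0.17  0.59 -0.46  1.74  0.33  0.88 -1.99] F [-0.  -0.2 -1.9]
shift [ 0.3  0.1 -0.1]
  turn [-3.14  0.   -0.  ]
  turn [ 0.002 -0.    -0.   ]
[ 0.    -0.    -0.     0.003  0.003 -0.001  0.002]
side lid [[291, 273], [278, 275], [287, 277], [274, 280], [274, 292], [247, 298], [243, 284], [224, 284], [248, 278], [219, 283], [222, 318], [297, 307]]
pred lid [[289.0, 273.0], [297.0, 306.0], [217.0, 282.0], [219.0, 317.0]]
blue [[297, 310], [225, 318], [227, 339], [298, 328]]
top lid (array([462.6, 260.3]), 0.471, array([16.7,  5. ]))
bench sp [[ 380. -315.   30.]]
bench sp [[ 398. -198.   30.]]
```

```bash
python3 -c "
from station import bot; print(bot.hand_in())"
```

```text
the job is handed in; nothing more can be done
None
```

The job is handed in at about 27 s of the 72 s allowed. Two bench spacers were set in the kit box beside the one already there. The lid was carried over the rack and is being held above the box. The hand-in reports no verdict.

**Last checks:**
- **Spacers:** the wrist picture before the lid move showed three standing upright in the box. The other two are still on the bench, at about (380, -315) and (398, -198) mm.
- **Rack crossing:** the lid's underside passed over the rack at about 203 mm. No force spike showed in the wrist readings at the end of each move.
- **Lid hover:** it is gripped at 13 mm opening and still. Its underside is about 15 mm above the rim. In the side view its corners are within 1–3 px of the predicted pose, which is roughly 2–4 mm and inside the 10 mm limit.
- **Bystanders:** I did not measure the ear defenders, glue bottle or basket again at the end.

**What failed or disagreed:**
- **First grasp:** it closed on air twice, with the fingers shut above the spacer. The real fingertips sit about 30 mm short of the reported TCP. I found this from the side camera and corrected all later heights from contact.
- **Final top view:** the arm hid the lid, so that check gave nothing usable. The wrist view had put the lid's centre 1–3 mm off the tool axis, and I allowed for that.

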